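Hold a carved paddle in the dust box window

TASK

Take the broad solid paddle out of the drying rack and lower its blade, end first, through the slot in the top plate of the dust box, so that the sanding dust can be drawn off it. Finish still holding it there: upright, about 50 mm of the blade below the plate's top, hanging from the gripper and not let go or pressed against the box. The wood is soft and freshly carved, so grip it lightly (squeeze under 40 N), do not push the blade hard on the plate, and leave the other implements in the rack and the tin and finial beside it where they stand.

Things in the scene. Friction and masses are not known exactly. Their poses are not given: they have to be found in the camera images.
- paddle: Flat carved wooden paddle, 150 mm tall, 12 mm thick, about 50 g, upright in the rack. Blade: solid, 44 mm wide, lowest 75 mm; shoulder 34 mm wide to 80 mm; handle 24 mm wide from 80 to 150 mm (top). Origin: centre of the blade's lower end; z up, y across the width, x through the thickness (grip the handle from above, fingers closing along x). Soft: under 40 N a finger; 20 to 25 N holds it.
- spreader: Narrow wooden spreader, blade only 26 mm wide. Handle and top as on the paddle (150 mm tall in all, 12 mm thick); origin at the centre of its lower end, axes as the paddle's. Stands in another pocket of the rack.
- fork: Wooden fork, 44 mm wide like the paddle but with three tines (each 10 mm wide, 7 mm gaps). Handle and top as on the paddle (150 mm tall in all, 12 mm thick); origin at the centre of its lower end, axes as the paddle's. Stands in another pocket of the rack.
- rack: Fixed wooden drying rack, 60 mm (x) by 250 mm (y) by 40 mm high; origin at the centre of its underside, z up. Three equal pockets in a row along y at -75, 0, +75 mm, each 14 mm (x) by 46 mm (y), floor 6 mm above the table (34 mm deep). The three implements stand in them in any order, axes along the rack's.
- window (a point): Centre of the slot in the dust box's aluminium top plate, level with its upper face (110 mm above the table), z up. Slot 46 mm long (y), 14 mm wide (x), i.e. 2 mm more than the blade each way, through a plate 12 mm thick; 4 mm bevel round the upper mouth. Hollow below, down to a floor 102 mm under the plate's top.
- dustbox: Fixed dust box of plywood with a clear pane on its +x side, 150 mm (x) by 180 mm (y) by 110 mm high, a short black hose collar on its -x side, origin at the centre of its underside on the table; the slot is in the middle of its top, its axes as the box's.
- tin: Low round steel tin, 54 mm across, 45 mm high, on the table between rack and box; origin under its centre. Leave it alone.
- finial: Small turned wooden cone-topped finial, 44 mm across, 53 mm high, on the table between rack and box; origin under its centre. Leave it alone.
Not all that is in view belongs to the job. Leave any green, orange or purple look-alike of the paddle alone.

How it is judged (in metres and radians):
On the way:
1. the paddle is gripped and lifted clear of the rack (z of paddle in the frame of rack above 0.06 m and contact force between the fingers and paddle above 3 N and contact force between paddle and rack below 0.2 N), for 0.2 s.
At the end, for the whole second after the job is handed in: Held by the fingers (over 3 N), still, upright within 0.1 rad; blade end 35 to 65 mm below the plate top, within 4 mm of the slot centre, width along the slot within 0.15 rad; paddle-to-box contact under 10 N, robot not touching the box (z of paddle in the frame of window between -0.065 and -0.035 m and x of paddle in the frame of window between -0.004 and 0.004 m and y of paddle in the frame of window between -0.004 and 0.004 m and angle between paddle's own z axis and vertical below 0.1 rad and angle between the y axis of paddle and the y axis of window, either way round below 0.15 rad and contact force between the fingers and paddle above 3 N and contact force between paddle and dustbox below 10 N and linear speed of paddle below 0.02 m/s and contact force between each of the arm, the fingers and dustbox below 0.5 N); the arm keeps its last pose, push and grip.
It fails at once if the paddle is squeezed by the fingers with more than 40 N a finger (80 N over both) (contact force between the fingers and paddle above 80 N).
It fails at once if the paddle is pushed against the dust box with more than 20 N (contact force between paddle and dustbox above 20 N).
It fails at once if the spreader or fork in the rack is moved more than 15 mm (distance of any of spreader, fork from where it was at the start of the episode above 0.015 m).
It fails at once if the tin or the finial is moved more than 20 mm (distance of any of tin, finial from where it was at the start of the episode above 0.02 m).
It also fails if it takes over 48 s, if anything falls off the work surface, if the arm or the gripper's body presses on something with over 40 N, if the wrist force passes 120 N, or if a joint passes its speed limit or range.

ROBOT

A 6-joint arm with a two-finger parallel gripper is mounted at the origin on the work surface. World frame = base frame: x ahead of the robot, y to its left, z up, the work surface at z = 0. Lengths are in mm, angles in rad, forces in N, time in s.
With the tool pointing down it reaches from about 350 to 775 mm from the base axis. Payload 7.3 kg.
Tool frame: the origin (TCP) lies midway between the tips of the shut fingers; the grasp point (between the pads) lies 19 mm behind it; x points along the fingers, y is the direction in which the jaws open and shut, and the axes are right-handed (so a half turn about x gives the same grasp; the last joint's range is limited). The gripper opens to 92 mm and grips with 3 to 60 N. Pads are 19 mm wide; open, the fingers measure 130 mm over their backs; the gripper's body (75 mm by 190 mm) begins 47 mm behind the grasp point.
Start: joints at [0.963, 0.342, 1.524, -0, 1.275, -0.146], TCP at [233.908, 470.034, 226.741] pointing down, gripper open.
Joint ranges: [-2.53, 2.53], [-0.77, 2.02], [0.04, 2.7], [-1, 4.14], [0.28, 2.66], [-3.11, 3.11]. Speed limits (rad/s): [2.57, 2.57, 3.14, 3.14, 3.14, 3.14].

INTERFACE

Orientations are given as [roll, pitch, yaw] about the fixed x, y, z axes, in that order (R = Rz(yaw) Ry(pitch) Rx(roll)).
In Python, from plant import get_obs, capture, close_job gives the robot as it stands. The module is installed in compiled form; this text tells all that it offers.
- The arm moves only by the tool send_rows, never from a script. Its argument "moves" is a list of rows, each a list of 4 numbers: the shift along the tool's x, y, z in mm, then the turn about the tool's x in degrees. In form: [[tx, ty, tz, yaw], ...]. A call has 1 to 8 rows; each row shifts and turns the commanded pose from where the row before left it, along the tool's axes as they then stand; what a row does not reach is not made up. A row lasts 1/8 s, in which the tool goes at most 62.5 mm and 10.7 degrees, less where a joint would pass 70% of its speed; a pose out of reach is approached as far as the arm can. A call with a gripper value outside its range is refused whole. "hand" is the opening, from 0 (shut) to 1 (fully open), set as the call begins (left out, the last holds). The fingers move at their own pace and stop on an object; the grip force is fixed at half the most. Time passes only in rows, so rows that do not move let the fingers close. It gives the time, the measured TCP pose, the force and the opening at its end, in the units of the state.
- get_obs(): the state, without advancing time (a new reading comes with each control period).
- capture(name): name is "scene" or "side" or "wrist"; returns a dict with "image" (480x640x3 uint8, red, green, blue), "K" (3x3 intrinsics, pixels), "position" and "attitude" of the camera in the world; the wrist camera has in their place "mount" (4x4, takes a point from camera to tool coordinates, whose origin is the TCP and whose axes are the tool frame's). Camera axes: x right, y down, z forward; pixel columns grow to the right and rows downward; lengths in mm; the calibration is good to about 2 mm. A picture is of the moment at which its call begins: read the wrist's pose just before it. There is no depth.
- close_job(): hands the job in, once; it reports no verdict.
The state is a dict: "time": time; "joint_positions": joint angles; "dq": joint speeds; "tau": joint torques, N m; "tool_pos": TCP position; "tcp_rot": TCP orientation; "contact_force": force on the tool from outside, world axes, zero at the start; "moment": the same for the moment, N m; "grip_width": finger opening in mm.
Only numpy, scipy, OpenCV 4.12 (cv2) and the standard library are available. Lean on these libraries where they do the work, as an engineer would, in place of code of your own. Each camera call takes 0.05 s, during which the arm holds its last target. There are 200 camera calls.

## Working session

There is one attempt and no reset: what is moved stays moved. The work goes in short steps, Python scripts to look and compute and a tool call to move; the robot and the scene stay as the last step left them, time stands still between calls to the robot, and variables do not carry over. Pictures are saved under pics/ and viewed, about 8 in all and at most 12, crops included, and the job is handed in when it is done.

Besides the shell and the picture viewer there is one more tool, called after "Emit:" in YAML: its name, and indented under it one key for each argument. send_rows: Moves the arm, as the interface text tells. Its arguments: {"type":"object","properties":{"moves":{"type":"array","items":{"type":"array","items":{"type":"number"}}},"hand":{"type":"number"}},"required":["moves"]}

```bash
mkdir -p pics; cat > h.py <<'E'
import numpy as np, cv2
from scipy.spatial.transform import Rotation as R
from plant import get_obs, capture
def cam(name):
    o=get_obs(); c=capture(name); K=np.array(c["K"])
    if "mount" in c:
        T=np.eye(4); T[:3,:3]=R.from_euler("xyz",o["tcp_rot"]).as_matrix(); T[:3,3]=o["tool_pos"]
        T=T@np.array(c["mount"]); p=T[:3,3]; A=T[:3,:3]
    else:
        p=np.array(c["position"]); a=np.array(c["attitude"]); 
        A=a if a.shape==(3,3) else R.from_euler("xyz",a).as_matrix()
    return c["image"],K,p,A
def ray(px,z,K,p,A):
    px=np.atleast_2d(px); d=(A@np.linalg.inv(K)@np.c_[px,np.ones(len(px))].T).T
    return p+d*((z-p[2])/d[:,2])[:,None]
def proj(X,K,p,A):
    q=(K@A.T@(np.atleast_2d(X)-p).T).T; return q[:,:2]/q[:,2:]
def save(n,im): cv2.imwrite("pics/"+n,im[:,:,::-1])
E
python3 - <<'E'
from h import *
print(get_obs())
for n in("scene","side","wrist"):
    im,K,p,A=cam(n); save(n+"0.png",im); print(n,K.round(1).tolist(),p.round(1),A.round(3).tolist())
E
```

```text
{'time': 0.0, 'joint_positions': array([ 9.63029669e-01,  3.42719346e-01,  1.52500010e+00,  8.88579595e-07,
        1.27539281e+00, -1.46002008e-01]), 'dq': array([-0.00145986,  0.00216916, -0.00020473,  0.00033528,  0.00177071,
        0.00085613]), 'tau': array([-9.16392273e-04, -4.31242132e+01, -2.44215381e+01,  7.18252128e-02,
        5.59131510e-02, -1.86590946e-04]), 'tool_pos': array([233.6537198 , 469.69505357, 226.05261846]), 'tcp_rot': array([-1.71735749,  1.56927673, -2.1791224 ]), 'contact_force': array([-0.23409128,  0.18794589, -0.61276974]), 'moment': array([-0.02197982,  0.01320474, -0.00154673]), 'grip_width': 91.40640125881181}
scene [[623.8, 0.0, 306.2], [0.0, 623.8, 237.4], [0.0, 0.0, 1.0]] [888.3 374.2 985.5] [[-0.745, 0.575, -0.338], [0.667, 0.643, -0.376], [0.002, -0.506, -0.863]]
side [[589.2, 0.0, 316.9], [0.0, 589.2, 234.8], [0.0, 0.0, 1.0]] [ 632.8 -819.1  675.8] [[0.993, 0.056, -0.103], [0.116, -0.574, 0.811], [-0.014, -0.817, -0.576]]
wrist [[418.6, 0.0, 328.2], [0.0, 418.6, 237.6], [0.0, 0.0, 1.0]] [167.4 502.3 384.3] [[0.445, 0.862, 0.243], [0.895, -0.428, -0.122], [-0.001, 0.272, -0.962]]
```

View pics/scene0.png

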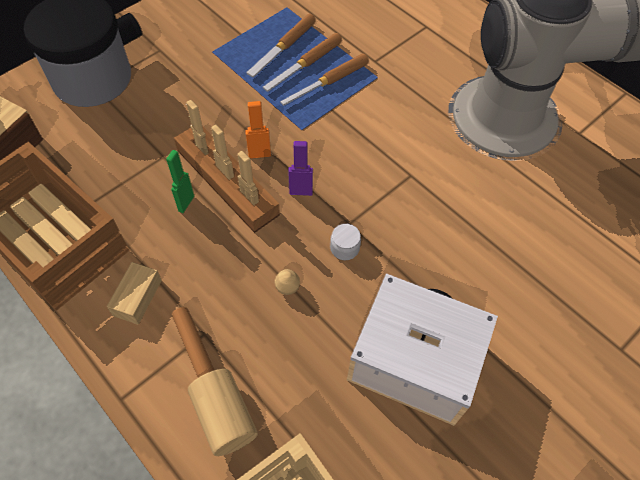

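View pics/side0.png

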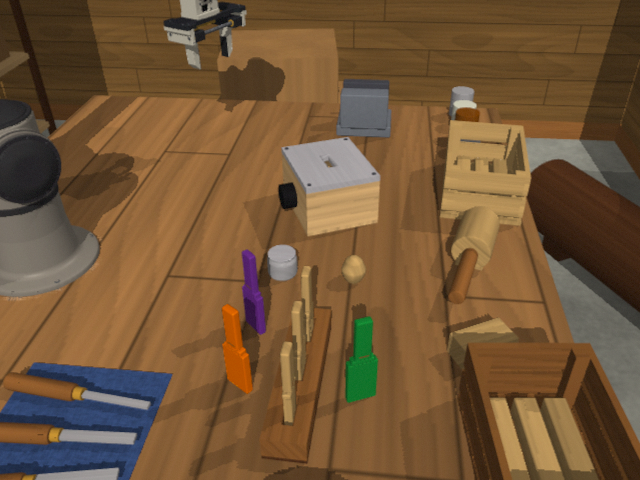

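The scene view shows the rack with three implements (x 170–280, y 100–230), tin at (345,241), finial at (287,281), and the slot at (425,335). The side view shows the rack at (300,380) with the box behind it. I'll enlarge both regions next.

```bash
python3 - <<'E'
from h import *
im,K,p,A=cam("scene")
a=cv2.resize(im[90:240,160:290],None,fx=4,fy=4,interpolation=cv2.INTER_CUBIC)[:600]
b=cv2.resize(im[310:360,395:455],None,fx=4.6,fy=4.6,interpolation=cv2.INTER_CUBIC)
s,K2,p2,A2=cam("side")
c=cv2.resize(s[255:470,255:340],None,fx=1.6,fy=1.6)[:360]
o=np.zeros((600,800,3),np.uint8); o[:600,:520]=a; o[:b.shape[0],520:520+b.shape[1]]=b; o[235:235+c.shape[0],530:530+c.shape[1]]=c
save("crop1.png",o)
for n,(u,v,z) in dict(rackR=(279,211,40),rackL=(177,145,40),slot=(425,335,110),bc1=(388,277,110),bc2=(496,316,110),bc3=(467,402,110),bc4=(355,356,110),tin=(345,236,45),fin=(287,281,30)).items(): print(n,ray((u,v),z,K,p,A).round(1))
print("side slot",ray((330,162),110,K2,p2,A2))
E
```

```text
rackR [[ 517.4 -111.3   40. ]]
rackL [[ 565.5 -356.6   40. ]]
slot [[525.5 236.5 110. ]]
bc1 [[497.4 132.  110. ]]
bc2 [[422.7 287.4 110. ]]
bc3 [[555.4 344.2 110. ]]
bc4 [[626.  190.4 110. ]]
tin [[467.    7.7  45. ]]
fin [[5.956e+02 4.000e-01 3.000e+01]]
side slot [[528.08375965 232.64253841 110.        ]]
```

View pics/crop1.png

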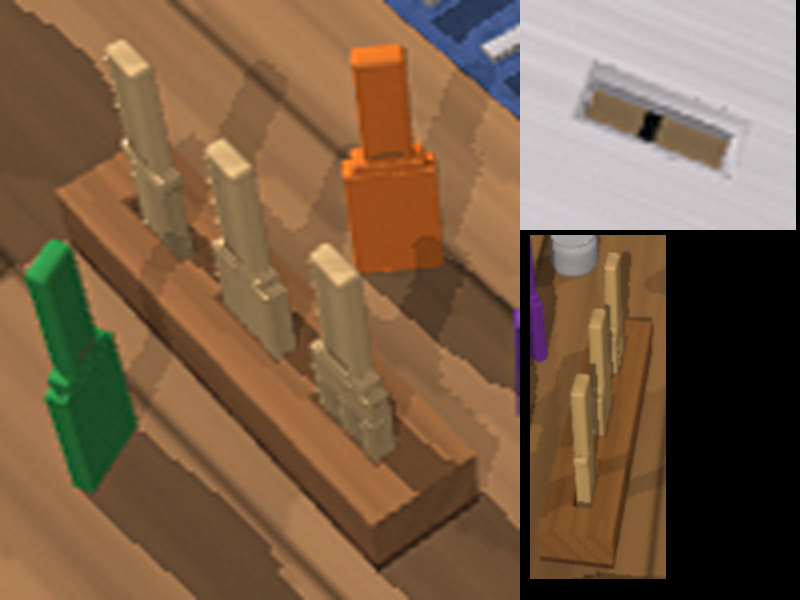

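Left is the narrow spreader, right is the fork (tine gaps visible), and the middle one is the solid paddle. The slot is dark-lined, about 46 px·¼ long and parallel to the long plate edge. Next I'll compute poses and the first move.

```bash
cat >> h.py <<'E'
def move(tgt,yawdeg):
    """shift in tool axes (mm) and turn about tool x (deg) so jaws lie along world yaw (mod 180)"""
    o=get_obs(); M=R.from_euler("xyz",o["tcp_rot"]).as_matrix()
    j=M[:,1]; cur=np.degrees(np.arctan2(j[1],j[0])); d=(yawdeg-cur+90)%180-90
    s=-1 if M[2,0]<0 else 1   # tool x down: positive turn lowers world yaw
    return (M.T@(np.array(tgt)-o["tool_pos"])).round(1), round(s*d,2), M.round(3).tolist(), o["tool_pos"].round(1)
E
python3 - <<'E'
from h import *
im,K,p,A=cam("scene"); s,K2,p2,A2=cam("side")
f=lambda q,z:ray((160+q[0]/4,90+q[1]/4),z,K,p,A)[0].round(1)
for q in((475,465),(378,528),(58,193),(125,140)): print("rack",f(q,40))
for q in((130,57),(231,160),(336,263)): print("top",f(q,156))
for q in((60,252),(378,57),): print("lookalike",f(q,150))
g=lambda q:ray((395+(q[0]-520)/4.6,310+q[1]/4.6),110,K,p,A)[0].round(1)
for q in((592,62),(748,122),(728,175),(573,118)): print("mouth",g(q))
h=lambda q:ray((255+(q[0]-530)/1.6,255+(q[1]-235)/1.6),156,K2,p2,A2)[0].round(1)
for q in((581,379),(598,315),(613,257)): print("side top",h(q))
print(move((541,-234,250),11.1))
E
```

```text
rack [ 511.1 -119.4   40. ]
rack [ 565.1 -122.7   40. ]
rack [ 559.3 -373.3   40. ]
rack [ 515.3 -378.6   40. ]
top [ 531.1 -322.9  156. ]
top [ 533.8 -247.   156. ]
top [ 535.1 -173.9  156. ]
lookalike [ 615.6 -259.9  150. ]
lookalike [ 446.5 -254.8  150. ]
mouth [528.  209.6 110. ]
mouth [505.6 257.6 110. ]
mouth [523.8 265.4 110. ]
mouth [546.8 218.9 110. ]
side top [ 530.5 -321.4  156. ]
side top [ 533.  -248.9  156. ]
side top [ 535.3 -172.1  156. ]
(array([ -23.3, -493.4,  588.6]), np.float64(52.44), [[-0.0, 0.446, 0.895], [-0.0, 0.895, -0.446], [-1.0, -0.0, -0.0]], array([233.9, 470. , 226.6]))
```

Emit:
send_rows:
  moves:
    - [-5, -32, 37, 0]
    - [-5, -32, 37, 0]
    - [-5, -32, 37, 0]
    - [-5, -32, 37, 0]
    - [-5, -32, 37, 0]
    - [-5, -32, 37, 0]
    - [-5, -32, 37, 0]
    - [-5, -32, 37, 0]
  hand: 1

```text
time: 1.35
tool_pos: [385.2, 107.4, 267.1]
tcp_rot: [0.665, 1.57, 0.203]
contact_force: [0.5, -1.5, -0.2]
grip_width: 91.8
```

Emit:
send_rows:
  moves:
    - [0, -32, 37, 0]
    - [0, -32, 37, 0]
    - [0, -32, 37, 0]
    - [0, -32, 37, 0]
    - [0, -32, 37, 0]
    - [0, -32, 37, 0]
    - [0, -32, 37, 0]
    - [0, -32, 37, 0]

```text
time: 2.35
tool_pos: [536.2, -253.7, 266.6]
tcp_rot: [1.222, 1.571, 0.76]
contact_force: [-0.7, -0.9, 0.0]
grip_width: 91.8
```

Emit:
send_rows:
  moves:
    - [0, 0, 0, 9.3]
    - [0, 0, 0, 9.3]
    - [0, 0, 0, 9.3]
    - [0, 0, 0, 9.3]
    - [0, 0, 0, 9.3]
    - [0, 0, 0, 9.3]
    - [0, 0, 0, 9.4]
    - [0, 0, 0, 0]

```text
time: 3.35
tool_pos: [535.7, -252.1, 266.6]
tcp_rot: [-2.526, 1.571, 2.159]
contact_force: [0.9, 0.8, 0.3]
grip_width: 91.9
```

```bash
python3 - <<'E'
from h import *
print(move((533.5,-248,260),-1.8))
w,K,p,A=cam("wrist"); save("w1.png",w); print(p,A.round(2).tolist(),proj([533.5,-248,156],K,p,A),get_obs()["time"])
E
```

```text
(array([ 6.6, -2.4, -4. ]), np.float64(0.22), [[-0.0, 1.0, -0.028], [0.0, -0.028, -1.0], [-1.0, -0.0, -0.0]], array([ 535.7, -252.1,  266.6]))
[ 536.95700692 -179.15351595  424.77947491] [[1.0, -0.03, -0.01], [-0.03, -0.96, -0.27], [-0.0, 0.27, -0.96]] [[325.88727479 227.45790517]] 3.4
```

View pics/w1.png

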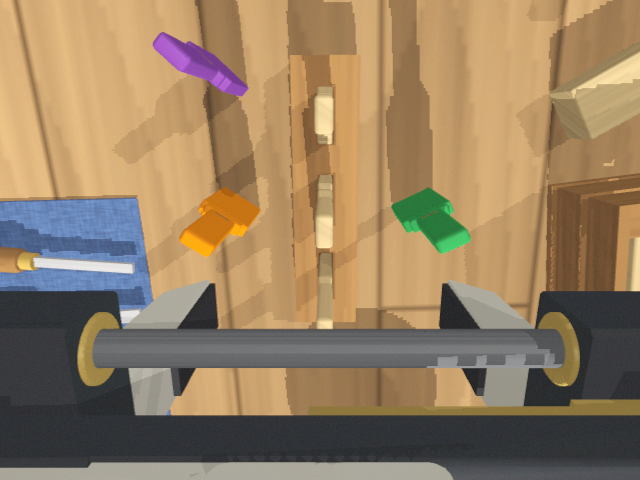

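The wrist view shows the paddle's top near (325,228), as predicted. The orange and green look-alikes stand at about ±100 mm, so I'll narrow the fingers before descending. I'll measure the handle top first.

```bash
python3 - <<'E'
from h import *
w,K,p,A=cam("wrist")
hsv=cv2.cvtColor(w,cv2.COLOR_RGB2HSV)
print("tcp",proj(get_obs()["tool_pos"],K,p,A))
for y in range(170,256,6): print(y,hsv[y,308:342,2][::1].tolist())
print([ (y,w[y,325].tolist()) for y in range(172,256,4)])
E
```

```text
tcp [[330.16192083 303.85824075]]
170 [154, 155, 154, 155, 153, 153, 157, 158, 159, 162, 163, 164, 162, 160, 161, 162, 160, 160, 162, 162, 162, 160, 179, 206, 203, 203, 201, 200, 199, 199, 200, 203, 207, 211]
176 [155, 154, 157, 156, 154, 152, 156, 156, 156, 148, 119, 127, 162, 166, 169, 167, 168, 166, 165, 166, 166, 168, 170, 160, 117, 150, 168, 181, 200, 199, 199, 197, 200, 199]
182 [158, 156, 149, 133, 132, 130, 127, 126, 120, 121, 138, 163, 171, 171, 171, 169, 170, 167, 167, 168, 168, 168, 169, 166, 141, 149, 170, 187, 199, 199, 198, 198, 199, 201]
188 [173, 129, 131, 131, 131, 130, 128, 127, 121, 132, 158, 186, 197, 199, 198, 200, 203, 202, 202, 200, 200, 199, 216, 229, 170, 150, 166, 188, 199, 197, 199, 199, 199, 202]
194 [175, 132, 130, 132, 131, 129, 130, 126, 123, 137, 168, 188, 197, 195, 195, 196, 197, 198, 195, 198, 198, 198, 196, 190, 175, 159, 170, 189, 200, 200, 197, 199, 200, 201]
200 [186, 176, 131, 133, 130, 128, 129, 128, 126, 134, 157, 164, 170, 174, 176, 177, 179, 180, 179, 179, 178, 181, 182, 178, 160, 154, 173, 189, 199, 201, 201, 199, 200, 201]
206 [188, 176, 1
[... 1360 characters left out ...]
00, 201, 201, 202, 200]
254 [204, 205, 207, 210, 209, 211, 210, 196, 157, 151, 135, 100, 117, 147, 151, 150, 150, 149, 150, 148, 148, 146, 137, 108, 125, 168, 170, 178, 183, 185, 183, 184, 183, 184]
[(172, [160, 117, 68]), (176, [166, 143, 100]), (180, [167, 143, 102]), (184, [196, 171, 121]), (188, [202, 175, 127]), (192, [195, 171, 123]), (196, [188, 162, 119]), (200, [180, 155, 110]), (204, [178, 153, 107]), (208, [181, 156, 110]), (212, [180, 155, 111]), (216, [219, 193, 139]), (220, [255, 229, 172]), (224, [246, 220, 163]), (228, [246, 219, 163]), (232, [243, 218, 161]), (236, [245, 219, 163]), (240, [251, 227, 171]), (244, [255, 227, 172]), (248, [190, 154, 102]), (252, [120, 85, 54])]
```

Emit:
send_rows:
  moves:
    - [0, -3, -2, 0.2]
    - [0, 0, 0, 0]
    - [20, 0, 0, 0]
    - [20, 0, 0, 0]
    - [20, 0, 0, 0]
    - [20, 0, 0, 0]
    - [0, 0, 0, 0]
  hand: 0.4

```text
time: 4.32
tool_pos: [532.1, -249.6, 185.4]
tcp_rot: [-2.132, 1.567, 2.548]
contact_force: [0.2, -0.2, 0.7]
grip_width: 36.9
```

```bash
python3 - <<'E'
from h import *
print(move((532.5,-250,108),-1.8))
w,K,p,A=cam("wrist"); print("pred top, tcp",proj([[532.5,-250,156],get_obs()["tool_pos"]],K,p,A))
s,K2,p2,A2=cam("side"); o=np.zeros((480,800,3),np.uint8); o[:,:480]=w[:,80:560]; o[:,480:]=cv2.resize(s[200:440,190:350],None,fx=2,fy=2); save("w2.png",o)
E
```

```text
(array([77.4,  0.7,  0.6]), np.float64(-0.03), [[-0.003, 0.999, -0.032], [0.002, -0.032, -0.999], [-1.0, -0.003, -0.002]], array([ 532.1, -249.6,  185.4]))
pred top, tcp [[331.00533823 278.74347688]
 [331.7417718  305.89368465]]
```

View pics/w2.png

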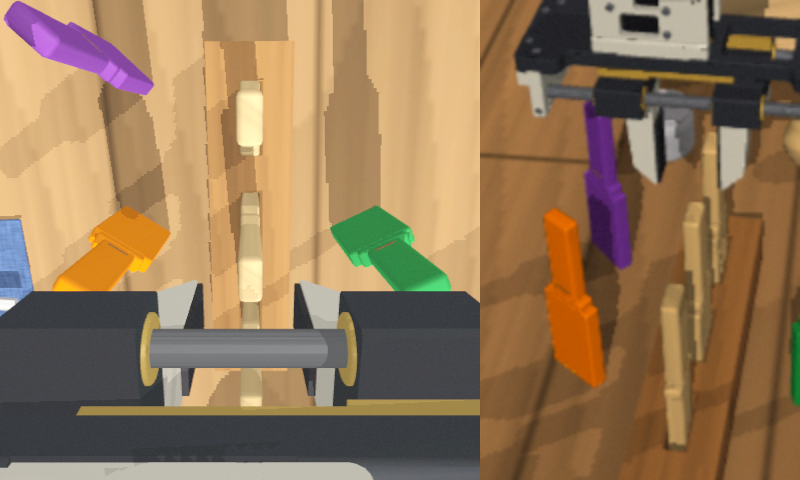

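The wrist view shows the handle top at (330,278), against a predicted (331,279), midway between the fingers. Descending.

Emit:
send_rows:
  moves:
    - [20, 0, 0, 0]
    - [20, 0, 0, 0]
    - [20, 0, 0, 0]
    - [17, 0, 0, 0]
    - [0, 0, 0, 0]
    - [0, 0, 0, 0]

```text
time: 5.18
tool_pos: [533.6, -250.4, 111.1]
tcp_rot: [1.093, 1.569, -0.51]
contact_force: [0.1, 0.6, 0.3]
grip_width: 36.9
```

Emit:
send_rows:
  moves:
    - [0, 0, 0, 0]
    - [0, 0, 0, 0]
    - [0, 0, 0, 0]
    - [0, 0, 0, 0]
    - [0, 0, 0, 0]
    - [0, 0, 0, 0]
    - [0, 0, 0, 0]
    - [0, 0, 0, 0]
  hand: 0

```text
time: 6.18
tool_pos: [533.0, -250.1, 110.0]
tcp_rot: [1.203, 1.57, -0.401]
contact_force: [-1.8, 0.4, 4.6]
grip_width: 11.9
```

Emit:
send_rows:
  moves:
    - [-8, 0, 0, 0]
    - [-12, 0, 0, 0]
    - [-15, 0, 0, 0]
    - [-20, 0, 0, 0]
    - [-20, 0, 0, 0]
    - [-20, 0, 0, 0]
    - [-20, 0, 0, 0]
    - [-20, 0, 0, 0]

```text
time: 7.18
tool_pos: [532.8, -250.0, 246.4]
tcp_rot: [1.14, 1.57, -0.463]
contact_force: [-0.0, -0.7, -0.6]
grip_width: 12.0
```

Emit:
send_rows:
  moves:
    - [-20, 0, 0, 0]
    - [-15, 0, 0, 0]
    - [0, 0, 0, 0]
    - [0, 0, 0, 0]

```text
time: 7.68
tool_pos: [532.5, -249.8, 279.0]
tcp_rot: [-2.157, 1.569, 2.523]
contact_force: [-0.5, 0.7, -0.9]
grip_width: 11.8
```

```bash
python3 - <<'E'
from h import *
print(move((526,238,290),25.0),get_obs()["joint_positions"].round(2),get_obs()["contact_force"])
E
```

```text
(array([ -10.6,  -22.4, -487.4]), np.float64(-26.86), [[-0.001, 0.999, -0.032], [0.001, -0.032, -0.999], [-1.0, -0.001, -0.001]], array([ 532.5, -249.8,  279. ])) [-0.57  0.43  1.25  0.    1.47 -0.54] [-0.52291483  0.6511852  -0.93145844]
```

Emit:
send_rows:
  moves:
    - [-1, 0, -15, 0]
    - [-1, -2, -30, 0]
    - [-1, -2, -40, 0]
    - [-1, -2, -40, 0]
    - [-1, -2, -40, 0]
    - [-1, -2, -40, 0]
    - [-1, -2, -40, 0]
    - [-1, -2, -40, 0]

```text
time: 8.68
tool_pos: [527.3, 37.5, 287.4]
tcp_rot: [-1.995, 1.57, 2.686]
contact_force: [0.4, -0.5, -0.8]
grip_width: 12.2
```

Emit:
send_rows:
  moves:
    - [-1, -2, -40, 0]
    - [-1, -2, -40, 0]
    - [0, -2, -40, 0]
    - [0, -2, -40, 0]
    - [0, -2, -27, 0]
    - [0, 0, -15, 0]
    - [0, 0, 0, 0]

```text
time: 9.55
tool_pos: [524.2, 238.2, 289.3]
tcp_rot: [-1.228, 1.57, -2.829]
contact_force: [0.1, -0.5, -1.3]
grip_width: 12.3
```

Emit:
send_rows:
  moves:
    - [0, 0, 0, -5]
    - [0, 0, 0, -6]
    - [0, 0, 0, -6]
    - [0, 0, 0, -6]
    - [0, 0, 0, -4]
    - [0, 0, 0, 0]
    - [0, 0, 0, 0]

```text
time: 10.42
tool_pos: [524.7, 236.8, 289.7]
tcp_rot: [-0.925, 1.571, -2.059]
contact_force: [0.5, 0.4, -0.1]
grip_width: 11.7
```

```bash
python3 - <<'E'
from h import *
print(move((526,238,290),25.0))
w,K,p,A=cam("wrist"); print(proj([[526,238,110],get_obs()["tool_pos"]],K,p,A))
sc,K1,p1,A1=cam("scene"); s,K2,p2,A2=cam("side")
print("scene slot",proj([526,238,110],K1,p1,A1),"side",proj([526,238,110],K2,p2,A2))
t=get_obs()["tool_pos"]-[0,0,104]; print("bladeend pred",t,proj(t,K1,p1,A1),proj(t,K2,p2,A2))
save("sc3.png",sc);save("s3.png",s);save("w3f.png",w)
o=np.zeros((600,800,3),np.uint8); o[:300,:400]=cv2.resize(w,(400,300)); o[300:,:400]=cv2.resize(sc[220:420,300:500],(400,300)); o[:600,400:]=cv2.resize(s[20:245,260:410],(400,600)); save("w3.png",o)
E
```

```text
(array([-0.3,  1.6, -0.5]), np.float64(0.01), [[-0.0, 0.906, 0.423], [-0.0, 0.423, -0.906], [-1.0, -0.0, 0.0]], array([524.7, 236.8, 289.7]))
[[331.22568351 211.18136524]
 [330.38542241 304.43238622]]
scene slot [[425.51008709 335.92070062]] side [[329.23680819 160.70391549]]
bladeend pred [524.64979874 237.27740569 185.73532703] [[434.89236448 314.75616328]] [[328.43307785 126.32927279]]
```

View pics/w3.png

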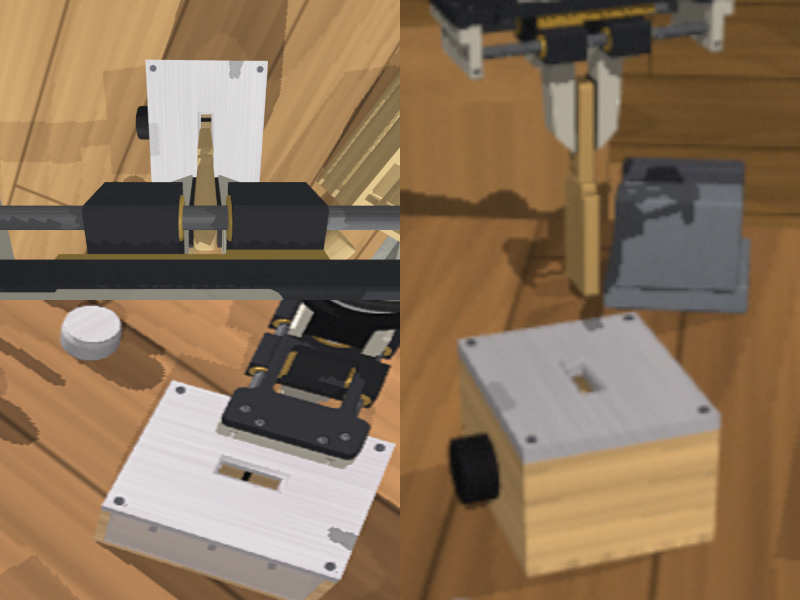

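Wrist view: the solid blade hangs upright toward the slot (wrist crop (206,118)). The side view shows it above the slot. Now a precise plate and slot fit from the unobstructed initial images.

```bash
cat > fit.py <<'E'
from h import *
def slot(im,K,p,A):
    # rectify the plate plane, 4 px/mm, about (526,238); u = world x, v = world y
    c=np.array([526,238]); n=800
    g=np.array([[-100,-100],[100,-100],[100,100],[-100,100]])
    px=proj(np.c_[c+g,np.full(4,110.)],K,p,A).astype(np.float32)
    H=cv2.getPerspectiveTransform(px,((g+100)*4).astype(np.float32))
    r=cv2.warpPerspective(im,H,(n,n),flags=cv2.INTER_CUBIC)
    h=cv2.cvtColor(r,cv2.COLOR_RGB2HSV)
    return r,h,c
E
python3 - <<'E'
from fit import *
vis=[]
for n in("scene","side"):
    _,K,p,A=cam(n); im=cv2.imread(f"pics/{n}0.png")[:,:,::-1]
    r,h,c=slot(im,K,p,A)
    m=((h[...,1]<45)&(h[...,2]>110)).astype(np.uint8)
    m=cv2.morphologyEx(m,cv2.MORPH_OPEN,np.ones((9,9)))
    k=max(cv2.findContours(m,cv2.RETR_EXTERNAL,cv2.CHAIN_APPROX_NONE)[0],key=cv2.contourArea)
    (cx,cy),wh,a=cv2.minAreaRect(k); print(n,"plate",c+np.array([cx,cy])/4-100,np.array(wh)/4,a)
    d=((h[...,2]<75)).astype(np.uint8)
    for q in cv2.findContours(d,cv2.RETR_EXTERNAL,cv2.CHAIN_APPROX_NONE)[0]:
        if 60<cv2.contourArea(q)<2500:
            M=cv2.moments(q); print("  dark",(c+np.array([M["m10"],M["m01"]])/M["m00"]/4-100).round(1),cv2.contourArea(q)/16)
    z=r[220:580,220:580]; cv2.circle(z,(180,180),2,(255,0,0),-1); vis.append(z)
save("rect.png",np.hstack(vis))
E
```

```text
scene plate [540.24701691 243.93544769] [182.54603577 180.98060608] 24.17357635498047
  dark [552.2 335.9] 5.3125
  dark [475.2 325. ] 54.0
  dark [622.7 314.1] 95.78125
  dark [434.8 283.9] 5.78125
  dark [431.4 280.9] 4.40625
  dark [530.3 236.5] 48.09375
  dark [455.8 204. ] 135.0625
side plate [526.45527649 230.51037598] [153.37860107 199.33575439] 24.1666316986084
  dark [430.1 286.4] 8.53125
  dark [616.6 194. ] 5.15625
  dark [497.  139.5] 10.34375
  dark [458.8 140.8] 87.71875
```

View pics/rect.png

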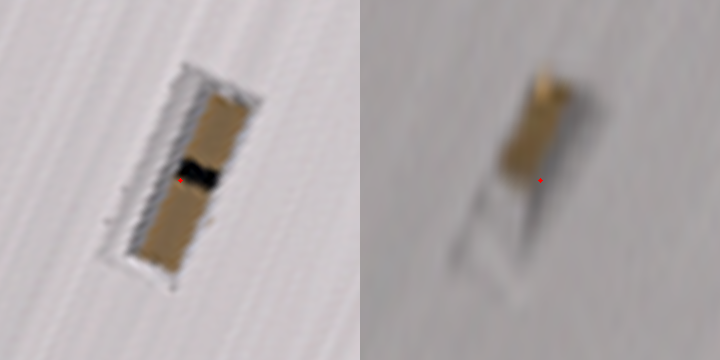

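The rectified mouth centre comes out at (526.4, 237.4) from the scene view and (523.4, 238.5) from the side view, at about 25° yaw. The two disagree by 3 mm in x, so I'll lower to just above the plate and measure blade against slot in the same view.

Emit:
send_rows:
  moves:
    - [10, 0, 0, 0]
    - [15, 0, 0, 0]
    - [15, 0, 0, 0]
    - [12, 0, 0, 0]
    - [8, 0, 0, 0]
    - [4, 0, 0, 0]
    - [0, 0, 0, 0]
    - [0, 0, 0, 0]

```text
time: 11.68
tool_pos: [524.9, 237.6, 226.2]
tcp_rot: [1.443, 1.57, 0.311]
contact_force: [0.5, 0.6, -0.9]
grip_width: 11.9
```

```bash
python3 - <<'E'
from h import *
t=get_obs()["tool_pos"]; print(t,move((525,238,200),25))
w,K,p,A=cam("wrist"); s,K2,p2,A2=cam("side")
save("w4.png",w);save("s4.png",s)
for nm,z in(("slot",[525,238,110]),("end",t-[0,0,104])): print(nm,proj(z,K,p,A),proj(z,K2,p2,A2))
a=cv2.resize(w[150:270,280:380],(400,480),interpolation=cv2.INTER_CUBIC); b=cv2.resize(s[120:180,300:350],(400,480),interpolation=cv2.INTER_CUBIC)
save("c4.png",np.hstack([a,b]))
E
```

```text
[524.89220832 237.5630559  226.23404995] (array([26.2,  0.3, -0.4]), np.float64(0.14), [[0.001, 0.905, 0.425], [0.0, 0.425, -0.905], [-1.0, 0.001, 0.0]], array([524.9, 237.6, 226.2]))
slot [[329.66492322 231.19368668]] [[328.74575485 160.68283802]]
end [[329.311788   236.55379711]] [[328.6555788  155.37945503]]
```

View pics/c4.png

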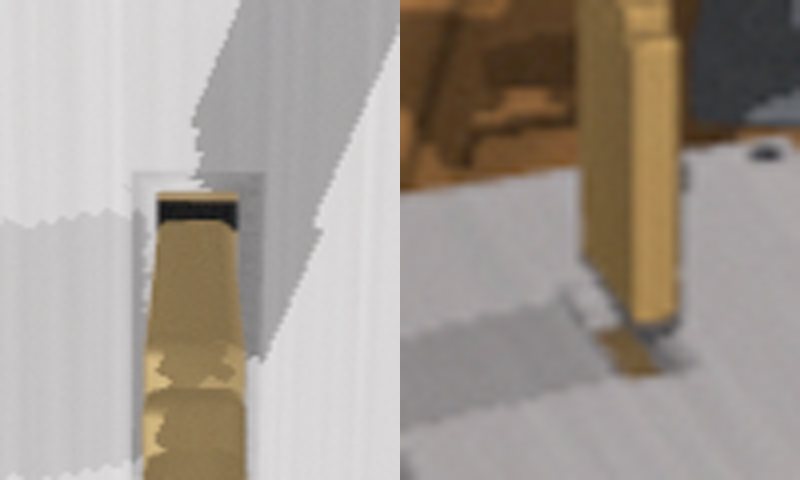

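Wrist crop: mouth edges at x=133 and 265 (centre 199), blade end at 157–238 (centre 197.5), so it is aligned across the slot. Next I'll work out the along-slot offset.

```bash
python3 - <<'E'
from h import *
w,K,p,A=cam("wrist"); s,K2,p2,A2=cam("side"); o=get_obs(); t=o["tool_pos"]; M=R.from_euler("xyz",o["tcp_rot"]).as_matrix()
loc=lambda X:((X-t)@M).round(2)   # tool frame: x down, y across, z along
f=lambda q:(280+q[0]/4,150+q[1]/4); g=lambda q:(300+(q[0]-400)/8,120+q[1]/8)
ze=t[2]-104
for n,q,z in(("mouth far L",(133,172),110),("mouth far R",(265,172),110),("inner far (z=106)",(198,192),106),("mouth L low",(134,430),110)): print(n,loc(ray(f(q),z,K,p,A)))
for z in(ze-2,ze,ze+2): print("blade far",z,loc(ray(f((197.5,222)),z,K,p,A)))
print("side blade -x near,+x near,-x far"); 
for q in((632,322),(680,325),(583,262)): print(loc(ray(g(q),ze,K2,p2,A2)))
print("side mouth far-left, near-right(?)",loc(ray(g((562,292)),110,K2,p2,A2)),loc(ray(g((692,365)),110,K2,p2,A2)))
print("side slot from rect",loc(np.array([523.4,238.5,110])),"scene",loc(np.array([526.4,237.4,110])))
E
```

```text
mouth far L [[116.03 -10.61 -26.49]]
mouth far R [[116.04  11.21 -26.5 ]]
inner far (z=106) [[120.04   0.15 -22.42]]
mouth L low [[116.03 -10.85  18.42]]
blade far 120.03616313337864 [[ 1.060e+02  3.000e-02 -2.011e+01]]
blade far 122.03616313337864 [[ 1.040e+02  2.000e-02 -2.051e+01]]
blade far 124.03616313337864 [[ 1.020e+02  2.000e-02 -2.092e+01]]
side blade -x near,+x near,-x far
[[104.    -6.06  19.48]]
[[104.     4.6   25.02]]
[[104.    -7.04 -15.15]]
side mouth far-left, near-right(?) [[116.03 -10.03 -23.37]] [[116.04   7.97  24.63]]
side slot from rect [116.04  -0.9   -1.45] scene [116.04   1.35   0.82]
```

Both views say the blade should go about 1 mm toward tool −z. I'll correct and lower in small steps while watching the force.

Emit:
send_rows:
  moves:
    - [0, 0.3, -1, 0]
    - [4, 0, 0, 0]
    - [4, 0, 0, 0]
    - [4, 0, 0, 0]
    - [2, 0, 0, 0]
    - [0, 0, 0, 0]
    - [0, 0, 0, 0]

```text
time: 12.75
tool_pos: [524.6, 238.6, 211.9]
tcp_rot: [1.619, 1.57, 0.487]
contact_force: [-0.2, -0.3, 0.6]
grip_width: 11.8
```

Emit:
send_rows:
  moves:
    - [2, 0, 0, 0]
    - [2, 0, 0, 0]
    - [0, 0, 0, 0]

```text
time: 13.12
tool_pos: [524.4, 238.5, 207.5]
tcp_rot: [-1.822, 1.57, -2.954]
contact_force: [0.9, 0.2, 0.5]
grip_width: 11.8
```

Emit:
send_rows:
  moves:
    - [2, 0, 0, 0]
    - [2, 0, 0, 0]
    - [2, 0, 0, 0]
    - [0, 0, 0, 0]

```text
time: 13.62
tool_pos: [524.4, 238.5, 201.5]
tcp_rot: [-1.863, 1.57, -2.995]
contact_force: [-0.3, 0.2, 0.3]
grip_width: 12.0
```

```bash
python3 - <<'E'
from h import *
print(get_obs()["tool_pos"],get_obs()["contact_force"],get_obs()["moment"])
w,K,p,A=cam("wrist"); s,K2,p2,A2=cam("side")
a=cv2.resize(w[150:270,280:380],(400,480),interpolation=cv2.INTER_CUBIC); b=cv2.resize(s[120:180,300:350],(400,480),interpolation=cv2.INTER_CUBIC)
save("c5.png",np.hstack([a,b]))
E
```

```text
[524.38039217 238.50090126 201.48859421] [-0.2613498   0.16663172  0.3115423 ] [-0.07002101  0.00806445  0.02331317]
```

View pics/c5.png

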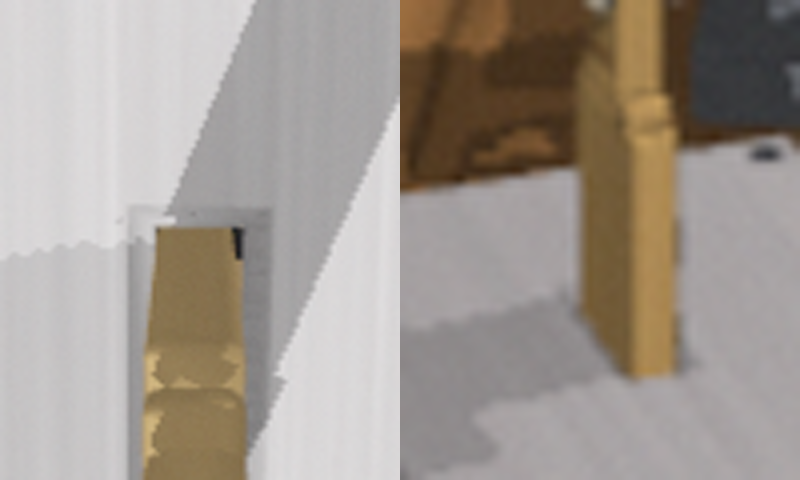

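The blade is in the slot with no force. A small gap on the right (wrist crop x 235–243) suggests shifting about 0.4 mm. Then lower by 37 mm.

Emit:
send_rows:
  moves:
    - [0, 0.4, 0.3, 0]
    - [3, 0, 0, 0]
    - [3, 0, 0, 0]
    - [3, 0, 0, 0]
    - [3, 0, 0, 0]
    - [0, 0, 0, 0]

```text
time: 14.48
tool_pos: [524.9, 238.4, 189.4]
tcp_rot: [-1.81, 1.57, -2.942]
contact_force: [0.4, -0.7, 0.0]
grip_width: 12.2
```

Emit:
send_rows:
  moves:
    - [4, 0, 0, 0]
    - [4, 0, 0, 0]
    - [4, 0, 0, 0]
    - [3, 0, 0, 0]
    - [0, 0, 0, 0]

```text
time: 15.1
tool_pos: [524.9, 238.4, 174.4]
tcp_rot: [-1.876, 1.57, -3.008]
contact_force: [-0.7, 0.3, 0.2]
grip_width: 12.0
```

Emit:
send_rows:
  moves:
    - [4, 0, 0, 0]
    - [4, 0, 0, 0]
    - [2, 0, 0, 0]
    - [0, 0, 0, 0]
    - [0, 0, 0, 0]
    - [0, 0, 0, 0]

```text
time: 15.85
tool_pos: [525.1, 238.4, 164.9]
tcp_rot: [1.526, 1.57, 0.394]
contact_force: [-0.1, 0.8, -0.4]
grip_width: 11.9
```

```bash
python3 - <<'E'
from h import *
o=get_obs();print(o["tool_pos"],o["contact_force"],o["moment"],abs(o["dq"]).max(),o["time"],move(o["tool_pos"],25)[1])
w,K,p,A=cam("wrist"); s,K2,p2,A2=cam("side")
a=cv2.resize(w[170:290,280:380],(400,480),interpolation=cv2.INTER_CUBIC); b=cv2.resize(s[60:180,280:380],(400,480),interpolation=cv2.INTER_CUBIC)
save("c6.png",np.hstack([a,b]))
E
```

```text
[525.06379045 238.44921876 164.86751559] [-0.1240647   0.79160769 -0.43070659] [-0.08488445  0.01188033 -0.02876807] 0.0016220809206962962 15.85 0.14
```

View pics/c6.png

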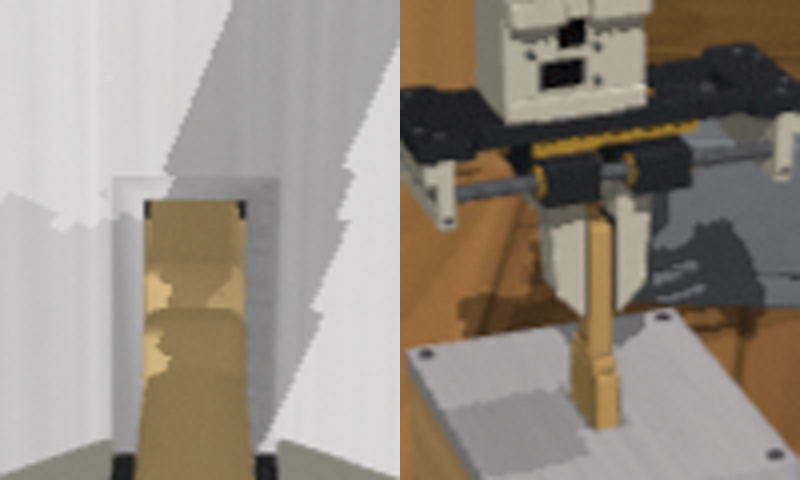

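```bash
python3 - <<'E'
from h import *
_,K,p,A=cam("side"); o=get_obs(); M=R.from_euler("xyz",o["tcp_rot"]).as_matrix()
b=o["tool_pos"]+22*M[:,2]
for z in(104,110,120,130,136,141,150): print(z,proj([b[0],b[1],z],K,p,A)[0].round(1))
im=cam("side")[0]
print([(v,im[v,330].tolist()) for v in range(138,172)])
E
```

```text
104 [332.4 168.1]
110 [332.4 165.5]
120 [332.4 161. ]
130 [332.5 156.5]
136 [332.5 153.8]
141 [332.5 151.5]
150 [332.5 147.4]
[(138, [172, 136, 82]), (139, [169, 134, 81]), (140, [169, 135, 82]), (141, [171, 137, 84]), (142, [169, 135, 83]), (143, [170, 135, 84]), (144, [168, 132, 81]), (145, [166, 133, 82]), (146, [167, 132, 81]), (147, [168, 133, 83]), (148, [153, 121, 75]), (149, [167, 133, 81]), (150, [183, 146, 89]), (151, [177, 141, 86]), (152, [162, 130, 80]), (153, [157, 126, 76]), (154, [190, 151, 91]), (155, [184, 148, 90]), (156, [172, 138, 84]), (157, [172, 138, 84]), (158, [174, 138, 84]), (159, [174, 138, 84]), (160, [174, 139, 85]), (161, [174, 137, 83]), (162, [173, 136, 84]), (163, [174, 137, 85]), (164, [174, 138, 86]), (165, [173, 138, 83]), (166, [174, 139, 86]), (167, [165, 151, 138]), (168, [165, 160, 160]), (169, [169, 163, 164]), (170, [169, 164, 165]), (171, [170, 164, 166])]
```

The blade shoulder sits at v≈153.8, which is z≈136 mm, so the blade end is at about 61 mm (49 mm deep). That matches the target, so I'll hand it in.

```bash
python3 - <<'E'
from plant import *
o=get_obs(); print(o["grip_width"],o["contact_force"]); print(close_job())
E
```

```text
11.674049349798167 [-0.51738944 -0.10125682  0.41228814]
the job is handed in; nothing more can be done
None
```

I took the solid paddle from the middle pocket of the rack, carried it over to the dust box and lowered its blade through the slot. I then handed the job in at about 16 s with the gripper still holding it. No verdict is reported, so this rests on my own checks.

- **Depth:** The blade end is about 49 mm below the plate top. The height carried over from the rack and the blade shoulder in the side view agree on this.
- **Fit:** The wrist view shows gaps on both sides of the blade, and its yaw is within about 0.2° of the slot as I measured it.
- **Force and grip:** The wrist force stayed within about 1 N from the insertion through to handing in. The arm was still, and the finger opening was about 12 mm, so the paddle is held. The grip force could not be set; it is fixed at half the most (30 N), above the suggested 20 to 25 N but under the 40 N limit.
- **Disagreement:** The scene and side cameras put the slot centre about 3 mm apart in x. I aligned the blade against the slot in the close wrist view, with the side view as a check.
- **Not checked:** I did not take a final picture of the spreader, fork, tin and finial. I expect they did not move, as nothing suggested contact on the way.

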